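# Park the stapler in the corner of the bamboo rack's foot

## Task

Push the red stapler along the slab into the inside corner of the bamboo rack's foot, so that its long side lies flush along the foot's long edge and its end is right up against the short arm. Push it with the fingers only, gently, without gripping, lifting or tipping it, and leave the bottle, the bowl and the chrome knob alone; finish with the hand clear.

Things in the scene. Friction and masses are not known exactly. Their poses are not given: they have to be found in the camera images.
- stapler: Red plastic desk stapler, loose, about 260 g. Origin: centre of its underside, on the slab; x along its length to the nose, z up. Its foot is a full-length block 130 mm (x) by 36 mm (y) by 18 mm high with flat upright sides and ends; the upper arm is 28 mm wide and no longer than the foot; 54 mm high in all. Slides with moderate friction.
- rack: Slotted bamboo rack, fixed. Its foot is an L, 22 mm high. Origin: the inside corner of the L, at slab height. The long edge is an upright face from the origin 260 mm along -x, looking to +y; behind it the foot is 150 mm deep. The short arm, 20 mm thick, runs 60 mm along +y; its inner face looks to -x. The upright with two sunglasses, 232 mm high, stands 115 to 140 mm behind the long edge.
- bottle: Stainless steel bottle with a black cap, standing loose, 68 mm across, 210 mm high; bystander. Origin: centre of its underside.
- bowl: Empty white ceramic bowl, loose, 116 mm across the rim, 50 mm high; bystander. Origin: centre of its underside.
- plate: Dark steel mounting plate of the knob, 70 by 70 by 8 mm, fixed to the slab; bystander. Origin: centre of its underside.
- knob (a joint): Chrome cabinet knob, 36 mm across, on the middle of the mounting plate, its top 43 mm above the slab; it turns freely about the vertical; angle in rad, 0 at the start; bystander.
- parked (a point): Where the centre of the stapler's underside lies when parked: on the slab, 65 mm along -x and 18 mm along +y from the rack's origin; its axes are the rack's.
Things that resemble listed ones, but are neither listed nor needed, are in the scene too. There is more than one size of the stapler; the job needs the larger.

How it is judged:
At the end, for the whole second after the job is handed in: The stapler stands upright on the slab, at rest, its long side within 4 mm of the foot's long edge and parallel to it within 0.05 rad, its end within 5 mm of the short arm (y of stapler in the frame of rack between 0.014 and 0.022 m and x of stapler in the frame of rack between -0.07 and -0.061 m and angle between the x axis of stapler and the x axis of rack, either way round below 0.05 rad and angle between stapler's own z axis and vertical below 0.05 rad and height (world z) of stapler below 0.004 m and linear speed of stapler below 0.01 m/s); the robot touches nothing.
It fails at once if the stapler is lifted (more than 10 mm) or tipped (more than 0.3 rad) (height (world z) of stapler above 0.01 m or angle between stapler's own z axis and vertical above 0.3 rad).
It fails at once if the stapler is gripped or shoved hard (fingers press it with more than 35 N) (contact force between the fingers and stapler above 35 N).
It fails at once if the bottle is moved (more than 10 mm) or tipped (distance of bottle from where it was at the start of the episode above 0.01 m or angle between bottle's own z axis and vertical above 0.2 rad).
It fails at once if the bowl is moved (more than 10 mm) (distance of bowl from where it was at the start of the episode above 0.01 m).
It fails at once if the knob is turned (more than 0.2 rad) (value of joint knob above 0.2 rad or value of joint knob below -0.2 rad).
It also fails if it takes over 45 s, if anything falls off the work surface, if the arm or the gripper's body presses on something with over 40 N, if the wrist force passes 120 N, or if a joint passes its speed limit or range.

## Robot

A 6-joint arm with a two-finger parallel gripper is mounted at the origin on the work surface. World frame = base frame: x ahead of the robot, y to its left, z up, the work surface at z = 0. Lengths are in m, angles in rad, forces in N, time in s.
With the tool pointing down it reaches from about 0.375 to 0.9 m from the base axis. Payload 3.1 kg.
Tool frame: the origin (TCP) lies on the centre line of the jaws, within the pads' length; the fingertips stand ahead of it and the grasp point (between the pads) lies 3 mm ahead of it (robot.tip_reach is the z of the fingertips in the tool frame, in m); z points along the fingers, y is the line along which they close (so a half turn about z gives the same grasp; the last joint's range is limited). The gripper opens to 87 mm and grips with 3 to 60 N. Pads are 19 mm wide; open, the fingers measure 117 mm over their backs; the gripper's body (75 mm by 190 mm) begins 51 mm behind the grasp point.
Start: joints at [1.137, 0.527, 1.433, -0, 1.181, -0.178], TCP at [0.157, 0.605, 0.245] pointing down, gripper open.
Joint ranges: [-3.08, 3.08], [-0.75, 2.2], [0.22, 2.44], [-1.43, 4.57], [0, 2.65], [-2.85, 2.85]. Speed limits (rad/s): [2.79, 2.79, 3.14, 3.14, 3.14, 3.14].

## Interface

Orientations are given as a unit quaternion [x, y, z, w].
In Python, from rig import sensors, eyes, ticket, robot gives the robot as it stands.
- The arm moves only by the tool drive_tool, never from a script. Its argument "deltas" is a list that holds one entry, the list of rows, each a list of 6 numbers: the shift along the tool's x, y, z in mm, then the turn, a rotation vector about the tool's x, y, z in rad. A call has 1 to 8 rows; each row shifts and turns the commanded pose from where the row before left it, along the tool's axes as they then stand; what a row does not reach is not made up. A row lasts 1/12 s, in which the tool goes at most 41.7 mm and 7.16 degrees, less where a joint would pass 70% of its speed; a pose out of reach is approached as far as the arm can. A call is refused whole if a number of a shift passes 41.7 or a number of a turn 0.125, either way. A call with a gripper value outside its range is refused whole. "gripper" is the opening in per cent of the stroke, from 0 (shut) to 100 (fully open), set as the call begins (left out, the last holds). The fingers move at their own pace and stop on an object; "squeeze" is the grip in N (left out, the last holds). Time passes only in rows, so rows that do not move let the fingers close. It gives the time, the measured TCP pose, the force, the opening and the grip force at its end, in the units of the state.
- sensors.get_obs(): the state, without advancing time (a new reading comes with each control period).
- eyes.camera(name): name is "scene" or "top" or "wrist"; returns a dict with "img" (420x560x3 uint8, red, green, blue), "fov_y" (degrees; the focal length in pixels is half the picture's height over the tangent of half this angle, whatever the lens; pixels are square), "cx", "cy" (the principal point, pixels), "xyz" and "attitude" of the camera in the world; the wrist camera has in their place "hand_eye" (4x4, takes a point from camera to tool coordinates, whose origin is the TCP and whose axes are the flange's). Camera axes: x right, y up, looking along -z (the intrinsics and any distortion apply to the point x, -y, -z); pixel columns grow to the right and rows downward; lengths in m; the calibration is good to about 2 mm. A picture is of the moment at which its call begins: read the wrist's pose just before it. There is no depth.
- ticket.hand_in(): hands the job in; it is judged then, once.
The state is a dict: "time": time; "q": joint angles; "joint_velocities": joint speeds; "joint_torque": joint torques, N m; "position": TCP position; "tool_rot": TCP orientation; "ft_force": force on the tool from outside, world axes, zero at the start; "moment": the same for the moment, N m; "grip_width": finger opening in m; "grip_force": force on a finger pad.
Only numpy, scipy, OpenCV 4.12 (cv2) and the standard library are available. Lean on these libraries where they do the work, as an engineer would, in place of code of your own. Each camera call takes 0.05 s, during which the arm holds its last target. There are 200 camera calls.

## Working session

There is one attempt and no reset: what is moved stays moved. The work goes in short steps, Python scripts to look and compute and a tool call to move; the robot and the scene stay as the last step left them, time stands still between calls to the robot, and variables do not carry over. Pictures are saved under pics/ and viewed, at most 10 in all, crops included, and the job is handed in when it is done.

Besides the shell and the picture viewer there is one more tool, called as name(argument=value, ...) on one line, values as JSON. drive_tool: Moves the arm, as the interface text tells. Its arguments: {"type":"object","properties":{"deltas":{"type":"array"},"gripper":{"type":"number"},"squeeze":{"type":"number"}},"required":["deltas"]}

```bash
mkdir -p pics
python3 - <<'E'
from rig import sensors,eyes,robot
import cv2,numpy as np
o=sensors.get_obs();print({k:np.round(v,3) for k,v in o.items()},robot.tip_reach)
for n in("top","scene"):
    c=eyes.camera(n);cv2.imwrite(f"pics/{n}0.png",c["img"][:,:,::-1]);print(n,{k:v for k,v in c.items() if k!="img"})
E
```

```text
{'time': np.float64(0.0), 'q': array([ 1.138,  0.528,  1.434, -0.   ,  1.181, -0.178]), 'joint_velocities': array([-0.001,  0.001, -0.001, -0.   , -0.001,  0.   ]), 'joint_torque': array([  0.   , -44.003, -17.66 ,   0.063,   0.058,  -0.   ]), 'position': array([0.157, 0.604, 0.244]), 'tool_rot': array([ 0.127,  0.992, -0.001, -0.   ]), 'ft_force': array([ 1.299,  1.093, -0.246]), 'moment': array([0.034, 0.059, 0.009]), 'grip_force': np.float64(0.0), 'grip_width': np.float64(0.087)} 0.022
top {'fov_y': 43.55991383918764, 'cx': 275.9876346705936, 'cy': 215.29131724517805, 'xyz': array([0.37866932, 0.09843422, 1.04222928]), 'attitude': array([-0.05583934,  0.06180339,  0.71272355, -0.6964822 ])}
scene {'fov_y': 55.814100996676615, 'cx': 280.8234872138617, 'cy': 210.4397217608818, 'xyz': array([ 0.9384627 , -0.28484585,  0.56465749]), 'attitude': array([0.37329862, 0.14792015, 0.36201465, 0.8412569 ])}
```

View pics/top0.png

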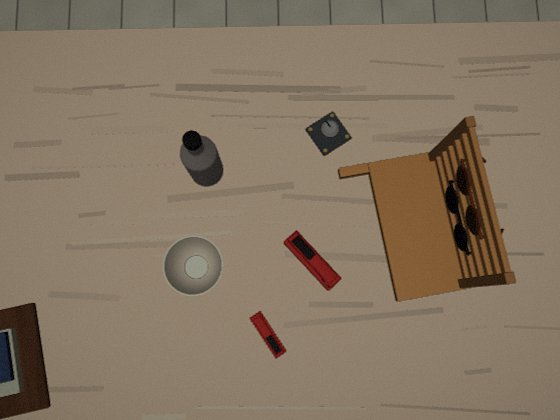

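View pics/scene0.png

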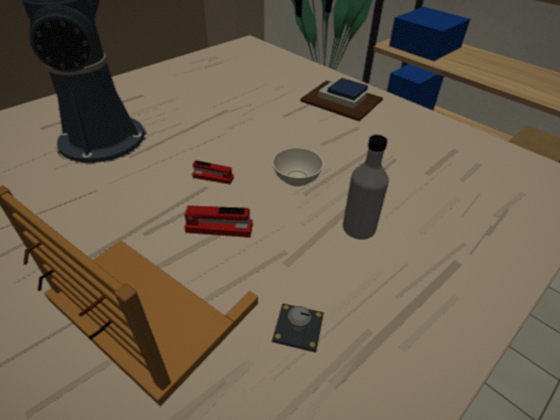

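```bash
cat > h.py <<'E'
import numpy as np,cv2
from scipy.spatial.transform import Rotation as R
def ray(c,uv,z):
    f=c["img"].shape[0]/2/np.tan(np.radians(c["fov_y"]/2))
    uv=np.atleast_2d(uv).astype(float)
    d=np.c_[(uv[:,0]-c["cx"])/f,-(uv[:,1]-c["cy"])/f,-np.ones(len(uv))]
    d=R.from_quat(c["attitude"]).apply(d)
    return c["xyz"]+d*((z-c["xyz"][2])/d[:,2])[:,None]
def red(im):
    h=cv2.cvtColor(im,cv2.COLOR_RGB2HSV)
    return (((h[...,0]<6)|(h[...,0]>172))&(h[...,1]>170)&(h[...,2]>50)).astype(np.uint8)
def orange(im):
    h=cv2.cvtColor(im,cv2.COLOR_RGB2HSV)
    return ((h[...,0]>8)&(h[...,0]<22)&(h[...,1]>150)&(h[...,2]>60)).astype(np.uint8)
E
python3 - <<'E'
from h import *
from rig import eyes
c=eyes.camera("top");im=c["img"]
np.set_printoptions(precision=4,suppress=True)
cv2.imwrite("pics/crop.png",cv2.resize(im[115:305,235:435],None,fx=3,fy=3,interpolation=cv2.INTER_CUBIC)[:,:,::-1])
for k in cv2.findContours(red(im),0,2)[0]:
    if cv2.contourArea(k)>100:
        b=cv2.minAreaRect(k);print("red",b,ray(c,cv2.boxPoints(b),.018)[:,:2])
o=orange(im)
E1=[];A1=[]
for v in range(185,295,3):
    u=np.where(o[v,350:450])[0];E1.append((350+u[0]-.5,v))
E1=np.array(E1);P=ray(c,E1,.022)[:,:2]
p=np.polyfit(P[:,0],P[:,1],1);print("long edge y=",p,"res",np.std(P[:,1]-np.polyval(p,P[:,0])))
for u in range(345,367,2):
    v=np.where(o[150:200,u])[0];A1.append((u,150+v[-1]+.5))
print(A1);Q=ray(c,A1,.022)[:,:2];q=np.polyfit(Q[:,1],Q[:,0],1);print("arm inner x=",q,np.std(Q[:,0]-np.polyval(q,Q[:,1])))
for n,uv,z in(("bottle base",(207,170),0),("bowl",(194,266),.04),("plate",(328,134),.008)):print(n,ray(c,uv,z)[0])
E
```

```text
red ((267.5285339355469, 333.98150634765625), (47.843467712402344, 12.516395568847656), 57.03059387207031) [[0.354  0.1435]
 [0.3664 0.1232]
 [0.2904 0.0753]
 [0.2784 0.0955]]
red ((311.7398986816406, 260.04278564453125), (65.89244842529297, 17.886486053466797), 46.97493362426758) [[ 0.4973  0.0758]
 [ 0.5208  0.0494]
 [ 0.4246 -0.0349]
 [ 0.4018 -0.0086]]
long edge y= [ 0.1563 -0.1993] res 0.0009951913661119778
[(345, np.float64(176.5)), (347, np.float64(175.5)), (349, np.float64(175.5)), (351, np.float64(175.5)), (353, np.float64(174.5)), (355, np.float64(174.5)), (357, np.float64(175.5)), (359, np.float64(173.5)), (361, np.float64(173.5)), (363, np.float64(172.5)), (365, np.float64(172.5))]
arm inner x= [-0.168  0.617] 0.001010407541256962
bottle base [0.6506 0.2259 0.    ]
bowl [0.4528 0.2461 0.04  ]
plate [ 0.719 -0.023  0.008]
```

View pics/crop.png

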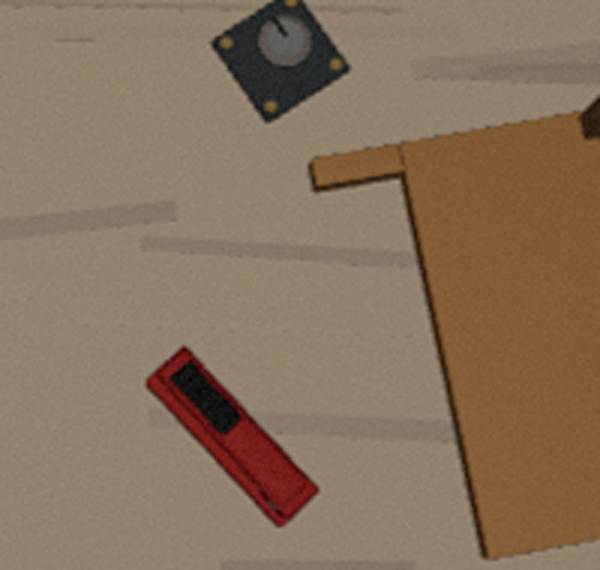

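Two red staplers in the top view: one at (312,260), about 128 mm long, and one at (268,334), about 90 mm long. The first fits the description (130 × 36 mm), and the crop confirms it. The rack corner is at about (371,174), the plate at (328,134), the bottle at (207,170) and the bowl at (194,266).

I'll push with two spread fingers on the stapler's +y side, then with one finger on its rear end.

drive_tool(deltas=[[[-25, -29, 0, 0, 0, 0], [-25, -29, 0, 0, 0, 0], [-25, -29, 0, 0, 0, 0], [-25, -29, 0, 0, 0, 0], [-25, -29, 0, 0, 0, 0], [-25, -29, 0, 0, 0, 0], [-25, -29, 0, 0, 0, 0], [-25, -29, 0, 0, 0, 0]]], gripper=80)

```text
time: 0.82
position: [0.2928, 0.3282, 0.2445]
tool_rot: [0.127, 0.992, -0.0, 0.0]
ft_force: [0.2, -0.3, 0.2]
grip_width: 0.0695
grip_force: 0.0
```

drive_tool(deltas=[[[-25, -29, 0, 0, 0, 0], [-25, -29, 0, 0, 0, 0], [-25, -29, 0, 0, 0, 0], [-25, -29, 0, 0, 0, 0], [-25, -29, 0, 0, 0, 0], [-25, -29, 0, 0, 0, 0], [-25, -29, 0, 0, 0, 0], [-25, -29, 0, 0, 0, 0]]])

```text
time: 1.48
position: [0.428, 0.0531, 0.2446]
tool_rot: [0.127, 0.992, 0.0, 0.0]
ft_force: [0.2, 1.2, -0.7]
grip_width: 0.0695
grip_force: 0.0
```

drive_tool(deltas=[[[0, 0, 0, 0, 0, 0.12], [0, 0, 0, 0, 0, 0.12], [0, 0, 0, 0, 0, 0.12], [0, 0, 0, 0, 0, 0.12], [0, 0, 0, 0, 0, 0.117], [0, 0, 0, 0, 0, 0], [0, 0, 0, 0, 0, 0]]])

```text
time: 2.07
position: [0.4275, 0.055, 0.2445]
tool_rot: [0.412, 0.911, -0.0, -0.0]
ft_force: [-0.6, 0.4, 0.2]
grip_width: 0.0697
grip_force: 0.0
```

```bash
cat >> h.py <<'E'
def wristcam():
    from rig import sensors,eyes
    o=sensors.get_obs();c=eyes.camera("wrist")
    T=np.eye(4);T[:3,:3]=R.from_quat(o["tool_rot"]).as_matrix();T[:3,3]=o["position"]
    W=T@c["hand_eye"];c["xyz"]=W[:3,3];c["attitude"]=R.from_matrix(W[:3,:3]).as_quat();return c,o
E
python3 - <<'E'
from h import *
c,o=wristcam();im=c["img"];print(c["xyz"],R.from_quat(c["attitude"]).as_matrix()[:,2])
cv2.imwrite("pics/w1.png",im[:,:,::-1])
for k in cv2.findContours(red(im),0,2)[0]:
    if cv2.contourArea(k)>200:
        b=cv2.minAreaRect(k);print(b,ray(c,cv2.boxPoints(b),.018)[:,:2].round(4).tolist())
E
```

```text
[0.3785296  0.11105253 0.38440786] [-0.18305383  0.2080888   0.96082795]
((288.0, 220.5), (37.0, 112.0), 90.0) [[0.4006, -0.0072], [0.4988, 0.0794], [0.5313, 0.0461], [0.4297, -0.0434]]
((242.9628448486328, 75.65673828125), (90.2078628540039, 24.6292724609375), 9.246112823486328) [[0.2888, 0.0719], [0.2776, 0.0935], [0.3561, 0.1441], [0.369, 0.1232]]
```

View pics/w1.png

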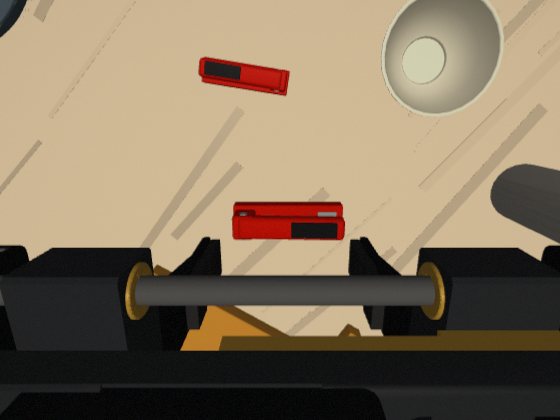

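The wrist view shows the stapler at (288,220), parallel to the finger line, with its near edge 29 mm from the TCP along the tool's x axis. I'll go down beside it.

drive_tool(deltas=[[[0, 4, 27, 0, 0, 0], [0, 0, 27, 0, 0, 0], [0, 0, 27, 0, 0, 0], [0, 0, 27, 0, 0, 0], [0, 0, 27, 0, 0, 0], [0, 0, 27, 0, 0, 0], [0, 0, 27, 0, 0, 0], [0, 0, 27, 0, 0, 0]]])

```text
time: 2.78
position: [0.4311, 0.0576, 0.0273]
tool_rot: [0.412, 0.911, 0.0, 0.0]
ft_force: [-0.6, -0.2, 0.9]
grip_width: 0.0696
grip_force: 0.0
```

drive_tool(deltas=[[[-3, 0, 0, 0, 0, 0], [-3, 0, 0, 0, 0, 0], [-3, 0, 0, 0, 0, 0], [-3, 0, 0, 0, 0, 0], [-3, 0, 0, 0, 0, 0], [-3, 0, 0, 0, 0, 0]]])

```text
time: 3.28
position: [0.4437, 0.0436, 0.03]
tool_rot: [0.413, 0.911, 0.0, 0.002]
ft_force: [0.1, 0.7, 0.7]
grip_width: 0.0698
grip_force: 0.0
```

drive_tool(deltas=[[[-3, 0, 0, 0, 0, 0], [-3, 0, 0, 0, 0, 0], [-3, 0, 0, 0, 0, 0], [-3, 0, 0, 0, 0, 0], [-3, 0, 0, 0, 0, 0], [-3, 0, 0, 0, 0, 0]]])

```text
time: 3.78
position: [0.4542, 0.0304, 0.0285]
tool_rot: [0.413, 0.911, -0.0, -0.0]
ft_force: [-0.8, 2.0, 1.9]
grip_width: 0.0697
grip_force: 1.0
```

drive_tool(deltas=[[[-4, 0, 0, 0, 0, 0], [-5, 0, 0, 0, 0, 0], [-5, 0, 0, 0, 0, 0], [-5, 0, 0, 0, 0, 0], [-5, 0, 0, 0, 0, 0], [-5, 0, 0, 0, 0, 0], [-5, 0, 0, 0, 0, 0], [-5, 0, 0, 0, 0, 0]]])

```text
time: 4.45
position: [0.4805, 0.0007, 0.0285]
tool_rot: [0.413, 0.911, 0.0, 0.0]
ft_force: [-1.0, 0.7, -0.9]
grip_width: 0.0695
grip_force: 0.5
```

```bash
cat > look.py <<'E'
import sys
from h import *
from rig import eyes,sensors
o=sensors.get_obs();c=eyes.camera("top");im=c["img"]
cv2.imwrite(f"pics/{sys.argv[1]}.png",cv2.resize(im[110:310,200:440],None,fx=3,fy=3)[:,:,::-1])
C=np.array([.6339,-.1002]);a=.16;M=np.array([[np.cos(a),np.sin(a)],[-np.sin(a),np.cos(a)]])
for k in cv2.findContours(red(im),0,2)[0]:
    if cv2.contourArea(k)>100:
        b=cv2.minAreaRect(k);print(np.round(b[0],0),b[1:],"rack mm",((ray(c,cv2.boxPoints(b),.018)[:,:2]-C)@M.T*1e3).round(1).tolist())
q=R.from_quat(o["tool_rot"]).as_matrix()
print("tcp",o["position"],"rack mm",(M@(o["position"][:2]-C)*1e3).round(1),"tool y yaw-rack",np.arctan2(q[1,1],q[0,1])-a)
E
python3 look.py t1
```

```text
tcp [0.48054421 0.00065989 0.02848352] rack mm [-135.3  124. ] tool y yaw-rack 0.5589395510745134
```

View pics/t1.png

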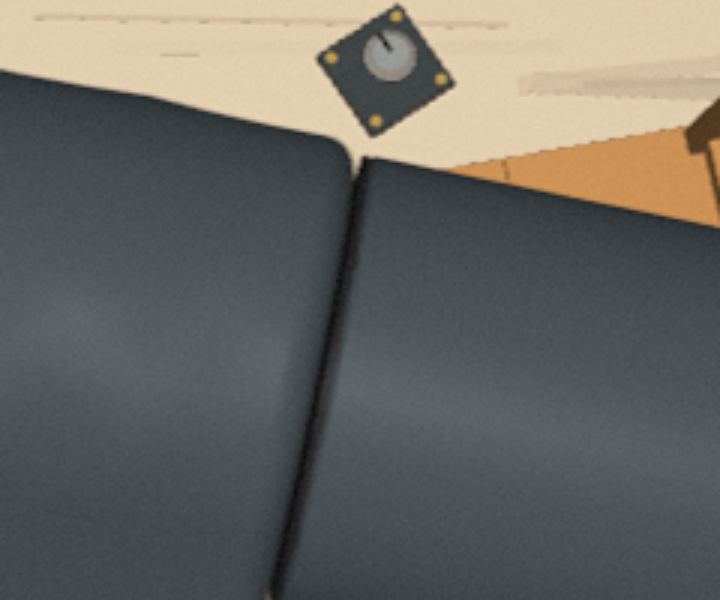

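The arm hides the stapler in the top view (nothing but links in the crop). I'll use the scene camera for checks during the push.

drive_tool(deltas=[[[-4, 0, 0, 0, 0, 0], [-5, 0, 0, 0, 0, 0], [-5, 0, 0, 0, 0, 0], [-5, 0, 0, 0, 0, 0], [-5, 0, 0, 0, 0, 0], [-5, 0, 0, 0, 0, 0], [-5, 0, 0, 0, 0, 0], [-3, 0, 0, 0, 0, 0]]])

```text
time: 5.17
position: [0.5052, -0.0273, 0.0286]
tool_rot: [0.413, 0.911, 0.0, 0.0]
ft_force: [-0.5, 1.7, -0.1]
grip_width: 0.0692
grip_force: 0.6
```

drive_tool(deltas=[[[-4.5, 1.4, 0, 0, 0, 0.05], [-4.5, 1.4, 0, 0, 0, 0.05], [-4.5, 1.4, 0, 0, 0, 0.05], [-4.5, 1.4, 0, 0, 0, 0.05], [-4.5, 1.4, 0, 0, 0, 0.05], [-4.5, 1.4, 0, 0, 0, 0.05]]])

```text
time: 5.67
position: [0.5269, -0.0446, 0.0286]
tool_rot: [0.546, 0.838, 0.0, 0.0]
ft_force: [-0.4, 0.5, 0.6]
grip_width: 0.069
grip_force: 0.4
```

```bash
cat > look2.py <<'E'
import sys
from h import *
from rig import eyes,sensors
o=sensors.get_obs();c=eyes.camera("scene");im=c["img"]
cv2.imwrite(f"pics/{sys.argv[1]}.png",cv2.resize(im[130:400,40:400],None,fx=2,fy=2)[:,:,::-1])
C=np.array([.6339,-.1002]);a=.16;M=np.array([[np.cos(a),np.sin(a)],[-np.sin(a),np.cos(a)]])
q=R.from_quat(o["tool_rot"]).as_matrix()
print("tcp",o["position"],"rack mm",(M@(o["position"][:2]-C)*1e3).round(1),"yaw-rack",np.arctan2(q[1,1],q[0,1])-a,o["ft_force"])
E
python3 look2.py s1
```

```text
tcp [ 0.52689144 -0.04459494  0.02857444] rack mm [-96.8  71.9] yaw-rack 0.2566717431874016 [-0.42924203  0.51435746  0.61068089]
```

View pics/s1.png

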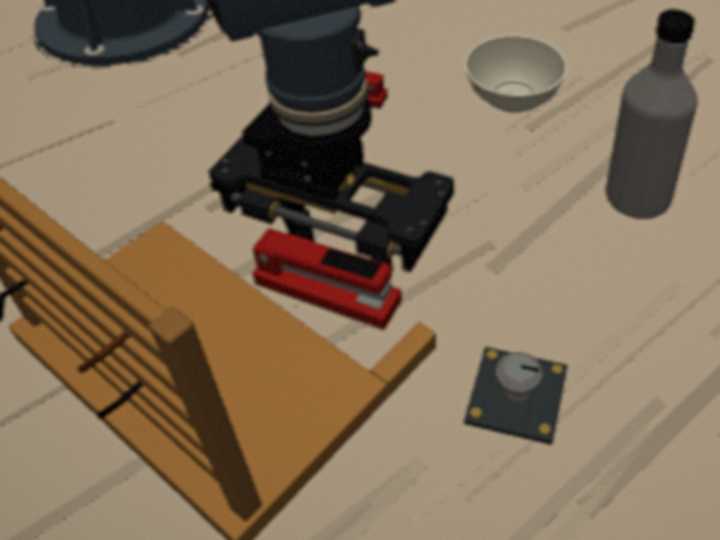

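The scene crop shows the stapler at about (330,280), seated along both fingers. The gap to the rack edge is closing evenly, and nothing else has been disturbed. Next I'll finish the arc.

drive_tool(deltas=[[[-4.3, 1.2, 0, 0, 0, 0.043], [-4.3, 1.2, 0, 0, 0, 0.043], [-4.3, 1.2, 0, 0, 0, 0.043], [-4.3, 1.2, 0, 0, 0, 0.043], [-4.3, 1.2, 0, 0, 0, 0.043], [-3, 0.6, 0, 0, 0, 0.042], [0, 0, 0, 0, 0, 0]]])

```text
time: 6.3
position: [0.5411, -0.0661, 0.0286]
tool_rot: [0.648, 0.762, 0.0, 0.001]
ft_force: [0.5, 0.5, 0.0]
grip_width: 0.0698
grip_force: 0.0
```

```bash
python3 look2.py s2
```

```text
tcp [ 0.54108336 -0.06611855  0.02863786] rack mm [-86.2  48.4] yaw-rack 0.0017306351459304148 [0.4628148  0.54715124 0.01807922]
```

View pics/s2.png

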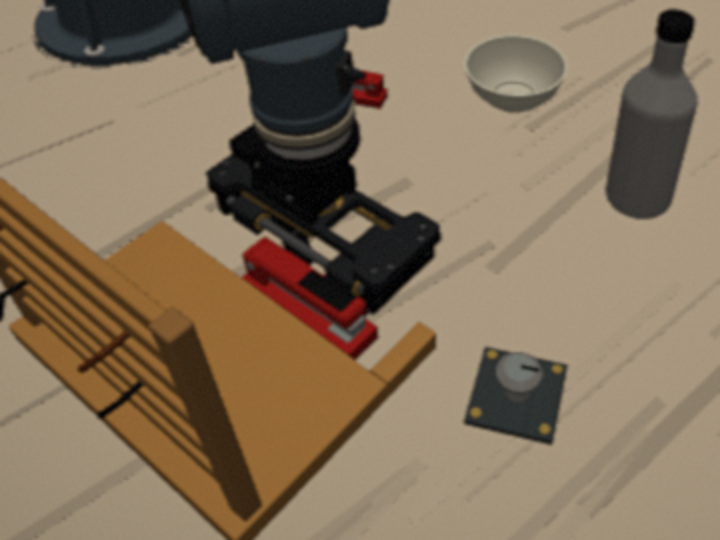

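The stapler is parallel to the long edge at about (310,295), with a gap of roughly 2–3 cm to the short arm. I'll creep it against the edge.

drive_tool(deltas=[[[-1, 0, 0, 0, 0, 0], [-1, 0, 0, 0, 0, 0], [-0.5, 0, 0, 0, 0, 0], [0, 0, 0, 0, 0, 0]]])

```text
time: 6.68
position: [0.5405, -0.0673, 0.0286]
tool_rot: [0.648, 0.762, 0.0, -0.0]
ft_force: [0.2, 2.9, 0.7]
grip_width: 0.0696
grip_force: 1.7
```

drive_tool(deltas=[[[-1, 0, 0, 0, 0, 0], [-0.5, 0, 0, 0, 0, 0], [0, 0, 0, 0, 0, 0], [0, 0, 0, 0, 0, 0]]])

```text
time: 7.02
position: [0.5407, -0.0676, 0.0286]
tool_rot: [0.648, 0.761, 0.001, -0.001]
ft_force: [1.0, 7.7, 1.5]
grip_width: 0.0693
grip_force: 3.9
```

Force is 7.7 N with no further motion, so the stapler is flush on the long edge. I'll back off, rise, and look.

drive_tool(deltas=[[[5, 0, 0, 0, 0, 0], [15, 0, 0, 0, 0, 0], [10, 0, 0, 0, 0, 0], [0, 0, -30, 0, 0, 0], [0, 0, -40, 0, 0, 0], [0, 0, -40, 0, 0, 0], [0, 0, -40, 0, 0, 0], [0, 0, 0, 0, 0, 0]]], gripper=0)

```text
time: 7.68
position: [0.5406, -0.0408, 0.1859]
tool_rot: [0.647, 0.762, 0.003, 0.007]
ft_force: [0.6, -0.4, 0.2]
grip_width: 0.0241
grip_force: 0.0
```

drive_tool(deltas=[[[0, -36, 0, 0, 0, 0], [0, -36, 0, 0, 0, 0], [0, -36, 0, 0, 0, 0], [0, 0, 0, 0, 0, 0], [0, 0, 0, 0, 0, 0], [0, 0, 0, 0, 0, 0]]])

```text
time: 8.18
position: [0.4303, -0.0576, 0.1787]
tool_rot: [0.648, 0.762, 0.0, 0.001]
ft_force: [0.8, -0.6, 0.6]
grip_width: 0.0006
grip_force: 0.0
```

```bash
cat > look3.py <<'E'
from h import *
import sys
C=np.array([.6339,-.1002]);a=.16;M=np.array([[np.cos(a),np.sin(a)],[-np.sin(a),np.cos(a)]])
from rig import eyes
w,o=wristcam()
for n,c in(("wrist",w),("scene",eyes.camera("scene")),("top",eyes.camera("top"))):
    im=c["img"]
    for k in cv2.findContours(red(im),0,2)[0]:
        if cv2.contourArea(k)>150:
            h=cv2.approxPolyDP(cv2.convexHull(k),3,True)[:,0]
            print(n,cv2.contourArea(k));print(np.c_[h,((ray(c,h,.018)[:,:2]-C)@M.T*1e3).round(1),((ray(c,h,0)[:,:2]-C)@M.T*1e3).round(1)])
print("tcp rack",M@(o["position"][:2]-C)*1e3,o["position"])
cv2.imwrite(f"pics/{sys.argv[1]}.png",w["img"][:,:,::-1])
E
python3 look3.py w2
```

```text
wrist 2873.0
[[ 328.   226.  -150.2   40.  -147.6   33.4]
 [ 450.   227.   -30.3   39.1  -20.5   32.5]
 [ 471.   252.    -5.3   12.5    6.     4.3]
 [ 467.   275.    -5.2  -13.2    6.   -23. ]
 [ 422.   275.   -51.5  -13.3  -43.   -23. ]
 [ 326.   247.  -151.3   17.7 -148.8    9.8]]
wrist 323.5
[[ 182.     0.  -276.6  234.9 -281.6  240. ]
 [ 153.    15.  -301.4  223.9 -307.8  228.4]
 [ 146.    13.  -307.   225.4 -313.8  229.9]
 [ 140.     2.  -310.9  233.3 -318.   238.3]]
scene 1044.5
[[ 227.   298.   -17.7   27.3  -27.3   35.8]
 [ 217.   308.   -17.4    3.5  -26.9   11.2]
 [ 162.   269.  -147.7    2.8 -161.5   10.4]
 [ 162.   256.  -170.6   22.5 -185.1   30.9]
 [ 172.   249.  -169.2   44.8 -183.7   53.9]
 [ 219.   280.   -53.2   46.   -63.9   55.1]]
scene 367.5
[[ 193.   164.  -330.1  252.1 -349.9  268. ]
 [ 196.   161.  -333.2  264.7 -353.1  281. ]
 [ 228.   167.  -259.1  293.7 -276.6  310.9]
 [ 232.   178.  -224.5  268.9 -240.8  285.4]
 [ 224.   182.  -228.7  247.4 -245.2  263.2]
 [ 194.   177.  -292.9  219.3 -311.4  234.1]]
top 533.0
[[ 285.   351.  -311.5  229.6 -313.1  229.4]
 [ 276.   357.  -319.2  248.3 -321.   248.5]
 [ 250.   317.  -237.1  283.7 -237.4  284.5]
 [ 260.   311.  -229.5  262.9 -229.7  263.3]]
top 175.5
[[371.  183.  -22.3   0.  -18.8  -4.1]
 [376.  201.  -59.9  -2.  -57.1  -6.2]
 [357.  204.  -59.   36.4 -56.1  32.9]
 [354.  189.  -28.1  36.  -24.7  32.5]]
tcp rack [-194.17782986   74.46725627] [ 0.43033836 -0.05761996  0.17868583]
```

View pics/w2.png

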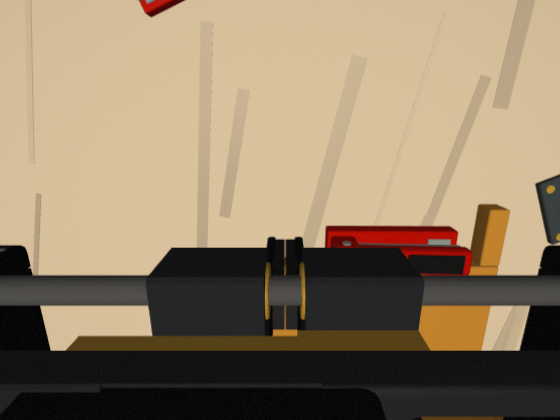

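The wrist view shows the stapler's rear end at (327,237), i.e. rack x ≈ −151 mm, flush along the edge. About 22 mm remain to the short arm at (488,235). I'll place the closed fingers behind the rear end.

drive_tool(deltas=[[[-27, 0, 0, 0, 0, 0], [-27, 0, 0, 0, 0, 0], [0, 0, 0, 0, 0, 0], [0, 0, 38, 0, 0, 0], [0, 0, 38, 0, 0, 0], [0, 0, 38, 0, 0, 0], [0, 0, 36, 0, 0, 0], [0, 0, 0, 0, 0, 0]]])

```text
time: 9.0
position: [0.4399, -0.1112, 0.0242]
tool_rot: [0.648, 0.762, -0.0, -0.0]
ft_force: [0.5, -0.0, 0.1]
grip_width: 0.0008
grip_force: 0.0
```

drive_tool(deltas=[[[0, 4, 0, 0, 0, 0], [0, 4, 0, 0, 0, 0], [0, 4, 0, 0, 0, 0], [0, 4, 0, 0, 0, 0], [0, 4, 0, 0, 0, 0], [0, 3, 0, 0, 0, 0], [0, 3, 0, 0, 0, 0], [0, 0, 0, 0, 0, 0]]])

```text
time: 9.67
position: [0.4649, -0.1064, 0.0289]
tool_rot: [0.647, 0.762, 0.0, 0.001]
ft_force: [-0.3, -1.3, -0.6]
grip_width: 0.0003
grip_force: 0.0
```

drive_tool(deltas=[[[0, 3, 0, 0, 0, 0], [0, 3, 0, 0, 0, 0], [0, 3, 0, 0, 0, 0], [0, 3, 0, 0, 0, 0], [0, 0, 0, 0, 0, 0]]])

```text
time: 10.08
position: [0.476, -0.1043, 0.0286]
tool_rot: [0.648, 0.762, 0.0, -0.0]
ft_force: [-1.1, -0.3, 0.4]
grip_width: 0.0004
grip_force: 0.4
```

drive_tool(deltas=[[[0, 2, 0, 0, 0, 0], [0, 2, 0, 0, 0, 0], [0, 2, 0, 0, 0, 0], [0, 1, 0, 0, 0, 0], [0, 1, 0, 0, 0, 0], [0, 0, 0, 0, 0, 0], [0, 0, 0, 0, 0, 0]]])

```text
time: 10.67
position: [0.4839, -0.1031, 0.0285]
tool_rot: [0.648, 0.762, 0.0, 0.0]
ft_force: [-1.5, -0.4, 1.6]
grip_width: 0.0009
grip_force: 0.5
```

drive_tool(deltas=[[[0, 1, 0, 0, 0, 0], [0, 1, 0, 0, 0, 0], [0, 0, 0, 0, 0, 0]]])

```text
time: 10.92
position: [0.4858, -0.1028, 0.0285]
tool_rot: [0.648, 0.762, 0.0, 0.0]
ft_force: [-1.4, 0.1, 0.7]
grip_width: 0.0005
grip_force: 0.6
```

drive_tool(deltas=[[[0, 1, 0, 0, 0, 0], [0, 0, 0, 0, 0, 0]]])

```text
time: 11.08
position: [0.4867, -0.1026, 0.0285]
tool_rot: [0.648, 0.762, 0.0, 0.0]
ft_force: [-1.3, -0.0, 1.3]
grip_width: 0.0004
grip_force: 0.7
```

Still sliding at ~1.4 N; continue in small steps until the arm stops it.

drive_tool(deltas=[[[0, 1, 0, 0, 0, 0], [0, 1, 0, 0, 0, 0], [0, 0, 0, 0, 0, 0]]])

```text
time: 11.33
position: [0.4888, -0.1023, 0.0286]
tool_rot: [0.648, 0.762, 0.0, 0.0]
ft_force: [-1.5, -0.1, 0.0]
grip_width: 0.0002
grip_force: 0.5
```

drive_tool(deltas=[[[0, 1, 0, 0, 0, 0], [0, 0, 0, 0, 0, 0]]])

```text
time: 11.5
position: [0.4898, -0.1021, 0.0286]
tool_rot: [0.648, 0.762, 0.0, 0.0]
ft_force: [-0.6, -0.4, 0.7]
grip_width: 0.0005
grip_force: 0.6
```

drive_tool(deltas=[[[0, 1, 0, 0, 0, 0], [0, 0, 0, 0, 0, 0]]])

```text
time: 11.67
position: [0.4908, -0.102, 0.0286]
tool_rot: [0.648, 0.762, 0.0, 0.0]
ft_force: [-1.9, -0.5, -0.5]
grip_width: 0.0006
grip_force: 0.6
```

drive_tool(deltas=[[[0, 1, 0, 0, 0, 0], [0, 1, 0, 0, 0, 0], [0, 0, 0, 0, 0, 0]]])

```text
time: 11.92
position: [0.4928, -0.1017, 0.0286]
tool_rot: [0.648, 0.762, 0.0, 0.0]
ft_force: [-1.1, 0.0, 0.7]
grip_width: 0.0007
grip_force: 0.5
```

drive_tool(deltas=[[[0, 1, 0, 0, 0, 0], [0, 0, 0, 0, 0, 0]]])

```text
time: 12.08
position: [0.4935, -0.1014, 0.0285]
tool_rot: [0.648, 0.762, -0.0, -0.0]
ft_force: [-2.4, 0.2, 0.0]
grip_width: 0.0004
grip_force: 0.8
```

drive_tool(deltas=[[[0, 1, 0, 0, 0, 0], [0, 0, 0, 0, 0, 0]]])

```text
time: 12.25
position: [0.4936, -0.1012, 0.0285]
tool_rot: [0.647, 0.762, -0.0, -0.001]
ft_force: [-3.6, -2.2, 1.8]
grip_width: 0.0005
grip_force: 2.3
```

It has stopped against the short arm. I'll back off, rise, and check.

drive_tool(deltas=[[[0, -5, 0, 0, 0, 0], [0, -15, 0, 0, 0, 0], [0, -20, 0, 0, 0, 0], [0, 0, -30, 0, 0, 0], [0, 0, -40, 0, 0, 0], [0, 0, -40, 0, 0, 0], [0, 0, -40, 0, 0, 0], [0, 0, 0, 0, 0, 0]]])

```text
time: 12.92
position: [0.4597, -0.1098, 0.1853]
tool_rot: [0.648, 0.762, 0.002, 0.008]
ft_force: [0.8, -0.9, -0.5]
grip_width: 0.0005
grip_force: 0.0
```

drive_tool(deltas=[[[30, -25, 0, 0, 0, 0], [30, -25, 0, 0, 0, 0], [30, -25, 0, 0, 0, 0], [30, -20, 0, 0, 0, 0], [30, 0, 0, 0, 0, 0], [0, 0, 0, 0, 0, 0], [0, 0, 0, 0, 0, 0]]])

```text
time: 13.5
position: [0.3371, 0.0259, 0.1787]
tool_rot: [0.646, 0.763, 0.001, 0.001]
ft_force: [0.6, 0.1, 0.7]
grip_width: 0.0006
grip_force: 0.0
```

```bash
python3 look3.py w3; python3 look2.py s3; python3 look.py t3
```

```text
wrist 3470.5
[[ 421.   310.  -125.8   43.3 -117.    31.1]
 [ 528.   312.   -11.4   41.3    4.2   29. ]
 [ 519.   348.   -11.6   -4.5    4.1  -19.5]
 [ 430.   350.  -109.6   -7.5  -99.9  -22.7]
 [ 418.   329.  -126.2   19.6 -117.4    6. ]]
wrist 2785.5
[[ 329.    68.  -234.1  281.4 -231.7  283.5]
 [ 335.    91.  -228.   262.8 -225.3  263.7]
 [ 245.   131.  -307.6  228.1 -309.7  227. ]
 [ 239.   125.  -312.8  233.4 -315.2  232.6]
 [ 233.   107.  -317.6  248.8 -320.3  249. ]
 [ 325.    65.  -237.6  283.8 -235.5  286. ]]
scene 1026.0
[[ 171.   264.  -143.9   19.9 -157.6   28.1]
 [ 184.   257.  -137.9   45.  -151.4   54.1]
 [ 231.   288.   -26.    46.1  -35.8   55.2]
 [ 237.   301.    -1.    33.    -9.9   41.6]
 [ 225.   313.    -1.1    4.5  -10.    12.2]
 [ 172.   276.  -122.5    3.  -135.4   10.7]]
scene 362.5
[[ 193.   164.  -330.1  252.1 -349.9  268. ]
 [ 196.   161.  -333.2  264.7 -353.1  281. ]
 [ 228.   167.  -259.1  293.7 -276.6  310.9]
 [ 232.   178.  -224.5  268.9 -240.8  285.4]
 [ 224.   182.  -228.7  247.4 -245.2  263.2]
 [ 195.   177.  -291.1  220.6 -309.7  235.5]]
top 522.0

[... 315 characters left out ...]
7.    -3.2]
 [ 364.   238.  -128.    37.  -126.4   33.5]
 [ 352.   176.    -1.3   34.4    2.5   30.9]]
tcp rack [-272.90755281  171.77635863] [0.33711112 0.02590317 0.17871348]
tcp [0.33879026 0.0240058  0.17869527] rack mm [-271.6  169.6] yaw-rack 0.0012639887562155838 [ 0.05434216 -0.14210096 -0.83777629]
[268. 334.] ((47.843467712402344, 12.697792053222656), 57.03059387207031) rack mm [[-237.5, 285.2], [-228.4, 262.8], [-311.0, 227.6], [-319.8, 249.8]]
[367. 205.] ((66.14134979248047, 19.625890731811523), 77.90524291992188) rack mm [[2.8, 37.1], [4.1, -2.6], [-128.8, -1.7], [-129.9, 37.2]]
tcp [0.3386319  0.02388239 0.17863322] rack mm [-271.7  169.5] tool y yaw-rack 0.0005929637930995046
```

View pics/s3.png

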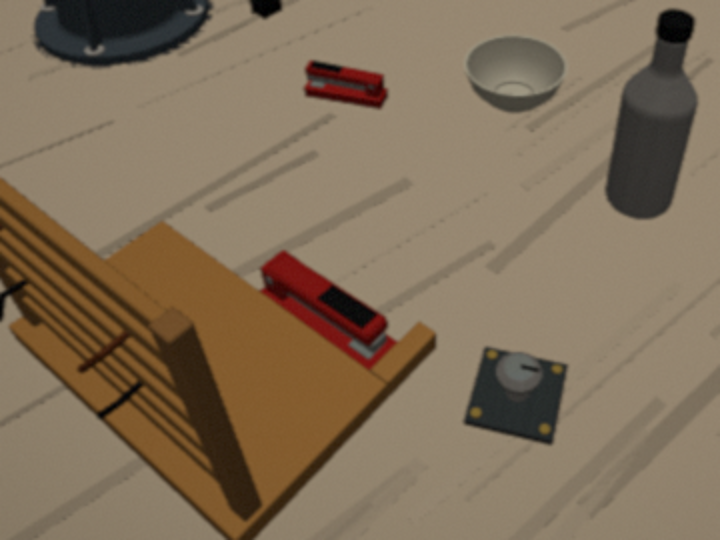

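The scene crop shows the stapler in the corner at (330,310), with its nose on the short arm. One last enlarged top view.

Run:
```python
import cv2
im=cv2.imread("pics/t3.png");cv2.imwrite("pics/t3b.png",cv2.resize(im[150:450,350:670],None,fx=2,fy=2))
```

```text
(no output)
```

View pics/t3b.png

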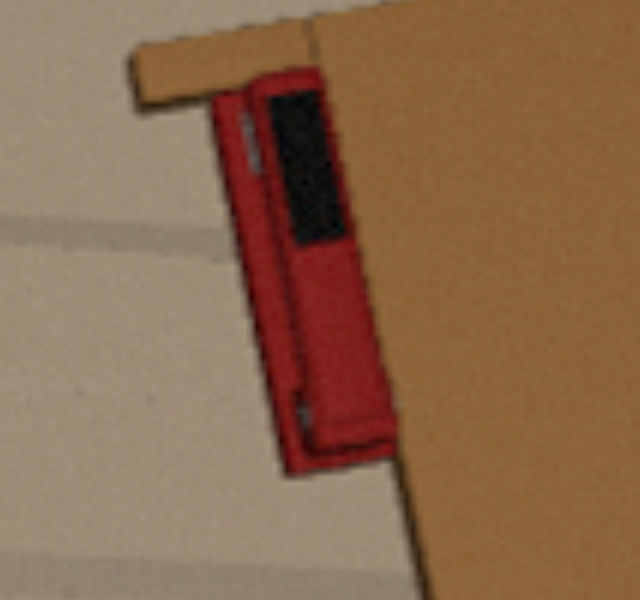

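The top crop shows the foot flush along the long edge, with its end on the short arm and the hand clear. I'll hand it in.

```bash
python3 -c "
from rig import ticket;print(ticket.hand_in())"
```

```text
the job is handed in; nothing more can be done
None
```

The large red stapler is in the rack's inside corner, flush along the long edge with its end against the short arm. The hand is clear, the bottle, bowl and knob were left alone, and the job is handed in; no verdict came back.

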